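Reset a telescoping end stop on a drill jig and butt the bar against it

TASK

Set the drill jig's telescoping end stop one hole shorter: press its brass spring button flush, push the outer tube by its black collar towards the bracket until the button pops up in the next hole, then slide the copper bar along its nest until it butts against the stop plate. Work gently, with no more than a firm finger push (about 20 N), so that the button is not bent, and leave the other things on the bench where they are.

Things in the scene. Friction and masses are not known exactly. Their poses are not given: they have to be found in the camera images.
- jig: Grey-green cast drill jig bolted to the bench. Base plate 110 mm (x) by 480 mm (y) by 12 mm, long axis = its y. Origin on the underside, on the centre line; plate from y = -255 to +225 mm; z up; heights below are from its underside. Bracket and end stop lie at its -y end, the bar's nest at its +y end, all on the line x = 0. A 50 mm wide recess, 5 mm deep (y -70 to +10), clears the stop plate's foot.
- bracket (a point): Centre of the bracket's side that looks to +y (jig y = -215, z = 55; bracket 80 mm wide, top z = 87). Its block holds a 26 mm square inner tube that runs from here along +y to jig y = -105. The block is clamped at a height set by hand, which no reading gives: the inner tube's axis, with button and end stop on it, is level at z = 48 to 62. This point does not move with it.
- end_stop (a joint): Travel of the end stop along the jig, m: 0 at the start, button in the hole next to the collar; grows towards the bracket (jig -y). Grey steel outer tube over the inner tube: 32 mm square, 2 mm wall, 139 mm long, its flat top 16 mm above the tube's axis (jig z = 64 to 78), with three 12 mm holes on top, 32 mm apart. Button in the next hole: 0.032. Friction about 1.5 N.
- start_of_collar (a point): Fixed point on the jig's centre line (jig y = -133, z = 71, the middle of its range) where the face of the black collar that looks to +y, towards the button, stands at the start. The collar is on the outer tube's mouth: 48 mm square, 6 mm thick, 8 mm above the tube's top. It is what one pushes on. Hole centres lie 8, 40 and 72 mm from this face. Does not move with the tube.
- button (a joint): How far the brass spring button is pressed, m: 0 = out (dome top 6 mm above the outer tube's top), 0.006 = flush with it, 0.008 = under the wall between holes. It stays at jig y = -125, 10 mm diameter, round dome of radius 5 mm. Spring 2.5 N at 0, 5 N at 0.006. Pressed flush, the tube rides over it with a push of 10 to 16 N; 1.5 mm or more short of flush it jams.
- nest (a point): Middle of the bar's nest, on the plate (jig y = 65, z = 12). Two steel rails 22 mm apart, 7 mm high, jig y 15 to 115, guide the bar, which lies flat on the plate. A drill-bush bridge spans it at jig y 62 to 88 (70 mm wide, top of the bush at z = 55). From y = 115 on the plate is bare, so a finger can come down behind the bar's tail. Axes as the jig's.
- bar: Plain copper bar in the nest, 20 x 180 x 16 mm (x, y, z), 0.4 to 0.65 kg, origin in the centre of its underside, long axis y along the jig; loose, held sideways by the rails with 1 mm of play a side. The stop plate that it has to meet is the steel plate, 44 mm wide and 6 mm thick, on the outer tube's +y end; its face is at jig y = +6 mm minus the end stop's travel.
- bar_end (a point): Centre of the bar's -y end face, the one that is to touch the stop plate.
- bar_tail (a point): Middle of the upper edge of the bar's +y end face (28 mm above the jig's underside), the end to push on.
- done_bar1: Drilled copper bar beside the jig, 20 x 180 x 16 mm, leave alone.
- done_bar2: Another drilled copper bar beside the jig, leave alone.
- chuck_key: Steel chuck key with a cross bar, 85 mm long, lying beside the jig, leave alone.
- try_square: Small engineer's square, lying on the robot's side of the jig, leave alone.
- hammer: Hammer lying left of the jig, leave alone.
- oiler: Red oil can, 64 mm wide with a thin spout, right of the jig, leave alone.
- brass_block: Brass block 50 x 75 x 25 mm right of the jig, leave alone.
Mind the look-alikes: they are no part of the job. Leave any blue or green look-alike of the bar alone.

How it is judged (in metres and radians):
On the way, in this order (a step that is already met when the one before it is completed fails the run):
1. the button is pressed in and the tube has come off its old hole, with the button under the wall (value of joint end_stop between 0.01 and 0.024 m and value of joint button above 0.0065 m), for 0.05 s.
2. the button has popped up in the next hole (value of joint end_stop between 0.03 and 0.034 m and value of joint button below 0.002 m), for 0.2 s.
At the end, for the whole second after the job is handed in: The button stands fully out (within 2 mm) in the next hole (end stop at 32 mm, within 2 mm), and the copper bar lies flat and at rest in its nest with its end against the stop plate (gap under about 2 mm: its end at jig y = -27 mm, +2.5 or -3 mm) (all of step 2 and y of bar_end in the frame of jig between -0.03 and -0.0245 m and z of bar in the frame of jig below 0.014 m and angle between the y axis of bar and the y axis of jig, either way round below 0.04 rad and linear speed of bar below 0.01 m/s); the robot touches nothing.
It fails at once if pressed or pushed on any part of the jig with more than 25 N (contact force between the fingers and jig above 25 N).
It fails at once if the bar rammed against the stop with more than 25 N (contact force between bar and jig above 25 N).
It fails at once if one of the other things on the bench moved by more than 20 mm (distance of any of done_bar1, done_bar2, chuck_key, try_square, hammer, oiler, brass_block from where it was at the start of the episode above 0.02 m).
It also fails if it takes over 50 s, if anything falls off the work surface, if the arm or the gripper's body presses on something with over 40 N, if the wrist force passes 120 N, or if a joint passes its speed limit or range.

ROBOT

A 7-joint arm with a two-finger parallel gripper is mounted at the origin on the work surface. World frame = base frame: x ahead of the robot, y to its left, z up, the work surface at z = 0. Lengths are in mm, angles in rad, forces in N, time in s.
With the tool pointing down it reaches from about 400 to 850 mm from the base axis. Payload 4.4 kg.
Tool frame: the origin (TCP) lies on the centre line of the jaws, within the pads' length; the fingertips stand 11 mm ahead of it and the grasp point (between the pads) lies 8 mm behind it; z points along the fingers, y is the direction in which the jaws open and shut (so a half turn about z gives the same grasp; the last joint's range is limited). The gripper opens to 94 mm and grips with 3 to 60 N. Pads are 16 mm wide; open, the fingers measure 119 mm over their backs; the gripper's body (75 mm by 177 mm) begins 78 mm behind the grasp point.
Start: joints at [1.272, 0.628, 0.038, 1.517, -0.027, 0.996, -0.02], TCP at [149.985, -632.473, 216.478] pointing down, gripper open.
Joint ranges: [-3.06, 3.06], [-0.37, 2.12], [-1.25, 1.32], [0.18, 2.47], [-1.1, 4.24], [0.23, 1.98], [-2.94, 2.94]. Speed limits (rad/s): [2.57, 2.57, 3.14, 3.14, 3.14, 3.14, 3.14].

INTERFACE

Orientations are given as a unit quaternion [x, y, z, w].
In Python, from rig import readout, eyes, job, spotter gives the robot as it stands.
- The arm moves only by the shell command python3 -m creep 'ROWS'. ROWS is JSON, a list of rows, each a list of 3 entries, a list of its own where there are three numbers: the opening in per cent of the stroke, from 0 (shut) to 100 (fully open), then the shift along the tool's x, y, z in mm, then the turn, a rotation vector about the tool's x, y, z in rad. In form: [[claw, [x, y, z], [wx, wy, wz]], ...]. A call has 1 to 8 rows; each row is the pose to reach, as a shift and turn from the pose commanded when the call began, along the tool's axes at that moment; what a row does not reach only later rows make up. A row lasts 1/8 s, in which the tool goes at most 62.5 mm and 10.7 degrees, less where a joint would pass 70% of its speed; a pose out of reach is approached as far as the arm can. A call with a gripper value outside its range is refused whole. The fingers move at their own pace and stop on an object; the grip force is fixed at half the most. Time passes only in rows, so rows that repeat a pose let the fingers close. It gives the time, the measured TCP pose, the force and the opening at its end, in the units of the state.
- readout.sense(): the state, without advancing time (a new reading comes with each control period).
- eyes.get_image(name): name is "side" or "top"; returns a dict with "img" (480x640x3 uint8, blue, green, red), "fx", "fy", "cx", "cy" (pixels), "k1" (the pictures are not rectified: a ray, as slopes to the right and down, at radius r is drawn at 1 + k1 r^2 times it, then the intrinsics apply), "R" (3x3) and "t" (3): a world point X has camera coordinates R X + t. Camera axes: x right, y down, z forward; pixel columns grow to the right and rows downward; lengths in mm; the calibration is good to about 2 mm. A picture is of the moment at which its call begins. There is no depth.
- job.close_job(): hands the job in, once; it reports no verdict.
Trained networks look in a picture, given as the dict that the camera call returned (one of the last four; its "shot" number tells which), for a name from the list of things; names that differ only in an ending like _2 or _b are one class to them, and where a whole thing is asked for, a point or a joint stands for the part that bears it (a point fixed in the world has none). Each returns a list of dicts, best first, with "p" (0 to 1); they miss things now and then, are a little off and sometimes report something else, mostly with a low value. They report only what shows in the picture. A call takes as long as a camera call. They do not tell look-alikes from the thing itself.
- spotter.spot_in(picture, label): "position" ([column, row] in pixels, amid what is visible of it).
- spotter.masks_of(picture, label): "region" (480x640 bool, what is visible of it) and "position" ([column, row] in pixels, amid what is visible of it).
- spotter.tip_of(picture, label): "position" ([column, row] in pixels: a listed point, or the origin of a listed thing).
The state is a dict: "t": time; "joint_positions": joint angles; "dq": joint speeds; "joint_efforts": joint torques, N m; "ee_pos": TCP position; "tool_rot": TCP orientation; "force": force on the tool from outside, world axes, zero at the start; "moment": the same for the moment, N m; "width": opening from 0.0 (shut) to 1.0 (fully open).
Only numpy, scipy, OpenCV 4.12 (cv2) and the standard library are available. Lean on these libraries where they do the work, as an engineer would, in place of code of your own. Each camera call takes 0.05 s, during which the arm holds its last target. There are 200 camera calls.

## Working session

There is one attempt and no reset: what is moved stays moved. The work goes in short steps, Python scripts to look and compute and a shell command to move; the robot and the scene stay as the last step left them, time stands still between calls to the robot, and variables do not carry over. Pictures are saved under pics/ and viewed, about 8 in all and at most 12, crops included, and the job is handed in when it is done.

```bash
ls; mkdir -p pics; cat > h.py <<'E'
import numpy as np, cv2
from rig import readout, eyes, job, spotter
def K(p): return np.array([[p['fx'],0,p['cx']],[0,p['fy'],p['cy']],[0,0,1.]])
def D(p): return np.array([p['k1'],0,0,0,0.])
def ray(p,px):
    s=cv2.undistortPoints(np.array([[px]],float),K(p),D(p))[0,0]
    R=np.array(p['R']);t=np.array(p['t']); return -R.T@t, R.T@np.array([s[0],s[1],1.])
def onz(p,px,z):
    o,d=ray(p,px); return o+d*(z-o[2])/d[2]
def proj(p,X):
    R=np.array(p['R']);t=np.array(p['t'],float)
    return cv2.projectPoints(np.atleast_2d(X).astype(float),cv2.Rodrigues(R)[0],t,K(p),D(p))[0][:,0]
E
python3 - <<'E'
from h import *
print(readout.sense())
for n in ("side","top"):
    p=eyes.get_image(n); cv2.imwrite(f"pics/{n}0.png",p['img'])
    print(n,p['fx'],p['cx'],p['cy'],p['k1'],np.round(p['R'],3).tolist(),p['t'])
    for l in ("bracket","start_of_collar","nest","bar_end","bar_tail","bar","button","jig"):
        print(l,[(np.round(d['position']).tolist(),round(d['p'],2)) for d in spotter.tip_of(p,l)[:3]])
E
```

```text
pics
{'t': 0.0, 'joint_positions': array([ 1.27218186,  0.62930766,  0.03847165,  1.51835469, -0.02699611,
        0.99627644, -0.01996157]), 'dq': array([-0.00063245,  0.00055621, -0.00017051,  0.00031739,  0.00020375,
        0.00051802,  0.00021428]), 'joint_efforts': array([ 2.18288537e-04, -5.49724996e+01,  1.14374164e+00, -1.86634737e+01,
       -5.21785521e-02,  2.34168913e-02,  1.68512447e-04]), 'ee_pos': array([ 149.83022327, -631.84532057,  215.58382456]), 'tool_rot': array([ 9.93230934e-01,  1.16152821e-01, -1.27130342e-04, -9.04786633e-04]), 'force': array([-0.6390237 , -0.4245606 ,  0.21581897]), 'moment': array([ 0.00834759,  0.03497896, -0.05967428]), 'width': 0.9988597330662885}
side 580.0116850685469 317.3186426313492 230.15921122435324 -0.07082822129450496 [[-0.987, -0.157, 0.022], [-0.123, 0.674, -0.729], [0.1, -0.722, -0.685]] [ 492.31653469  120.26052345 1287.37399569]
bracket [([324.0, 177.0], 0.91)]
start_of_collar [([317.0, 199.0], 0.94)]
nest [([299.0, 274.0], 0.69)]
bar_end [([300.0, 259.0], 0.96), ([386.0, 209.0], 0.69), ([463.0, 356.0], 0.65)]
bar_tail [([406.0, 410.0], 0.88), ([281.0, 320.0], 0.75), ([372.0, 340.0], 0.7)]
bar [([294.0, 289.0], 0.97), ([384.0, 451.0], 0.93), ([414.0, 199.0], 0.91)]Traceback (most recent call last):
  File "<stdin>", line 7, in <module>
ValueError: it knows: bar, bar_end, bar_tail, bracket, brass_block, chuck_key, done_bar, hammer, jig, nest, oiler, start_of_collar, try_square
```

```bash

python3 - <<'E'
from h import *
P={}
for n in ("side","top"):
    p=eyes.get_image(n); P[n]=p; cv2.imwrite(f"pics/{n}1.png",p['img'])
    print(n,p['fx'],p['cx'],p['cy'],p['k1'],np.round(p['R'],3).tolist(),p['t'])
    for l,z in (("bracket",55),("start_of_collar",71),("nest",12),("bar_end",20),("bar_tail",28),("bar",12),("jig",0)):
        print(l,[(np.round(d['position'],1).tolist(),round(d['p'],2),np.round(onz(p,d['position'],z),0)[:2].tolist()) for d in spotter.tip_of(p,l)[:4]])
cv2.imwrite("pics/both.png",cv2.resize(np.vstack([P['side']['img'],P['top']['img']]),None,fx=.62,fy=.62))
E
```

```text
side 580.0116850685469 317.3186426313492 230.15921122435324 -0.07082822129450496 [[-0.987, -0.157, 0.022], [-0.123, 0.674, -0.729], [0.1, -0.722, -0.685]] [ 492.31653469  120.26052345 1287.37399569]
bracket [([323.4, 180.4], 0.67, [518.0, -209.0]), ([313.8, 197.1], 0.67, [531.0, -141.0])]
start_of_collar [([320.1, 179.6], 0.67, [524.0, -191.0])]
nest [([299.2, 274.3], 0.73, [527.0, 75.0]), ([272.5, 201.1], 0.25, [638.0, -157.0])]
bar_end [([385.3, 203.7], 0.93, [357.0, -189.0]), ([463.5, 354.4], 0.73, [173.0, 234.0]), ([302.1, 262.6], 0.55, [526.0, 47.0])]
bar_tail [([405.1, 409.7], 0.86, [281.0, 378.0]), ([283.6, 319.1], 0.79, [534.0, 215.0]), ([444.1, 183.9], 0.72, [212.0, -287.0]), ([372.3, 340.6], 0.71, [352.0, 237.0])]
bar [([419.3, 353.6], 0.85, [258.0, 241.0]), ([414.4, 199.1], 0.76, [285.0, -231.0]), ([299.3, 289.6], 0.73, [519.0, 119.0]), ([384.3, 451.9], 0.7, [310.0, 455.0])]
jig [([302.4, 256.2], 0.95, [532.0, 8.0])]
top 524.4667461794023 316.999617651163 241.70405919307467 -0.022736416546518954 [[-0.012, -1.0, -0.021], [-0.989, 0.015, -0.144], [0.145, 0.019, -0.989]] [   7.14071941  514.74467393 1460.31016058]
bracket [([390.4, 241.0], 0.89, [511.0, -207.0]), ([478.9, 257.1], 0.68, [462.0, -453.0])]
start_of_collar [([359.3, 239.1], 0.66, [515.0, -119.0])]
nest [([292.9, 245.8], 0.66, [508.0, 71.0])]
bar_end [([305.0, 239.4], 0.67, [525.0, 35.0]), ([382.6, 299.7], 0.67, [348.0, -184.0]), ([237.4, 362.3], 0.57, [179.0, 228.0]), ([131.5, 308.6], 0.57, [332.0, 534.0])]
bar_tail [([239.0, 242.6], 0.75, [517.0, 225.0]), ([189.8, 327.3], 0.67, [277.0, 363.0]), ([239.2, 304.0], 0.66, [341.0, 223.0]), ([426.2, 346.3], 0.65, [217.0, -300.0])]
bar [([162.9, 317.2], 0.94, [306.0, 445.0]), ([405.0, 323.7], 0.76, [280.0, -246.0]), ([273.1, 238.5], 0.74, [530.0, 128.0]), ([360.4, 236.4], 0.62, [532.0, -126.0])]
jig [([317.9, 242.1], 0.97, [519.0, -2.0]), ([391.2, 239.3], 0.4, [524.0, -216.0])]
```

View pics/both.png

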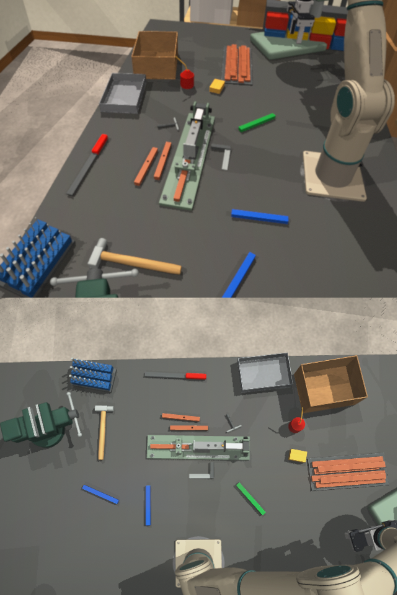

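The small view shows the jig in the middle, bracket to the right in the top view (world -y). The copper bar in the nest is at top (273,238). The look-alikes are the two copper done bars above it, about (290,190), the blue bars near (162,317) and (240,330), the green bar at (405,324), and the copper pile on the right. My choice is the bar between the rails on the jig line. Next, a close crop.

```bash

python3 - <<'E'
from h import *
p=eyes.get_image("top"); q=eyes.get_image("side")
a=cv2.resize(p['img'][195:290,215:425],None,fx=3.8,fy=3.8,interpolation=cv2.INTER_CUBIC)[:, :800]
b=cv2.resize(q['img'][150:350,240:390],None,fx=2.,fy=2.,interpolation=cv2.INTER_CUBIC)
cv2.imwrite("pics/a.png",a)
cv2.imwrite("pics/b.png",cv2.resize(q['img'][155:345,245:375],None,fx=3.1,fy=3.1,interpolation=cv2.INTER_CUBIC))
for n,c in(("top",p),("side",q)):
    m=[d for d in spotter.masks_of(c,"jig")]
    print(n,[(d['p'],d['region'].sum(),d['position']) for d in m])
    r=m[0]['region'].astype(np.uint8); cs=max(cv2.findContours(r,0,2)[0],key=cv2.contourArea)
    (cx,cy),wh,an=cv2.minAreaRect(cs); box=cv2.boxPoints(((cx,cy),wh,an))
    print([np.round(onz(c,k,6),0)[:2].tolist() for k in box], box.round().tolist())
E
```

```text
top [(0.68, np.int64(5734), [327.9, 245.7])]
[[473.0, 235.0], [588.0, 233.0], [568.0, -248.0], [455.0, -241.0]] [[237.0, 259.0], [238.0, 220.0], [402.0, 224.0], [401.0, 263.0]]
side [(0.74, np.int64(7622), [306.1, 254.0]), (0.63, np.int64(550), [364.1, 242.2])]
[[589.0, 234.0], [590.0, -365.0], [440.0, -322.0], [479.0, 253.0]] [[255.0, 329.0], [306.0, 157.0], [358.0, 172.0], [307.0, 344.0]]
```

View pics/a.png

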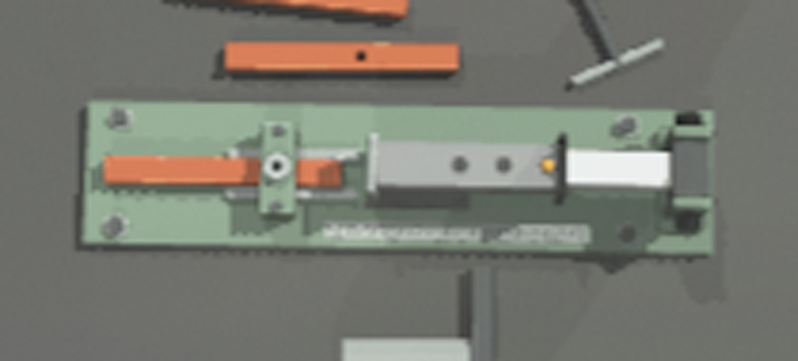

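View pics/b.png

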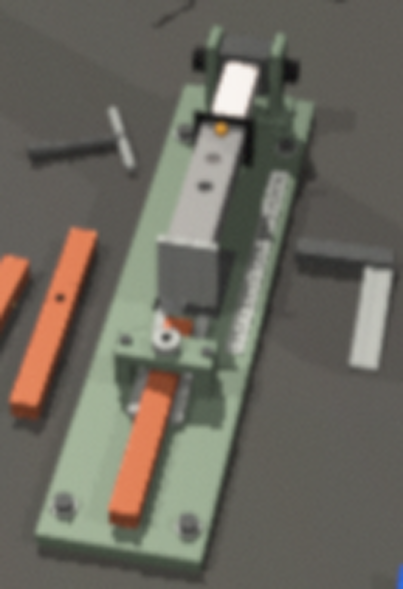

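The top crop shows the copper bar in the nest with its tail at (242,240), the bridge, the stop plate, the brass button at (359,239), the collar at about (363,239) and the bracket on the right. The drilled bars lie outside the jig. Next I'll fit the jig pose.

```bash

cat > fit.py <<'E'
from h import *
from scipy.optimize import least_squares
p=eyes.get_image("top"); q=eyes.get_image("side")
J=[(55,225,12),(-55,225,12),(55,-255,12),(-55,-255,12)]
T=[(238.2,221.8),(237.4,258.5),(402.6,224.3),(402.4,260.5)]
S=[(257.9,326.9),(310.5,334.7),(304.7,183.4),(346,188.9)]
def w(v,X): 
    X=np.atleast_2d(X); c,s=np.cos(v[2]),np.sin(v[2]); return np.c_[v[0]+c*X[:,0]-s*X[:,1],v[1]+s*X[:,0]+c*X[:,1],X[:,2]]
def f(v): return np.r_[(proj(p,w(v,J))-T).ravel(),(proj(q,w(v,J))-S).ravel()]
r=least_squares(f,[519,0,0.0]); print(r.x, r.fun.round(1))
v=r.x
for T_,name in (((359.2,238.7),'top'),): pass
g=lambda u:np.r_[(proj(p,w(v,[[u[0],u[1],u[2]]]))-(359.2,238.7)).ravel(),(proj(q,w(v,[[u[0],u[1],u[2]]]))-(316.3,196.3)).ravel()]
b=least_squares(g,[0,-125,70]);print('button jig',b.x,b.fun.round(1),'world',w(v,b.x))
for h in (64,71,78): print(h,proj(p,w(v,[0,-125,h+4])),proj(q,w(v,[0,-125,h+4])))
np.save('v.npy',v)
tail=onz(p,(242.4,239.7),28); c,s=np.cos(v[2]),np.sin(v[2]); d=tail[:2]-v[:2]
print('tail world',tail,'jig',c*d[0]+s*d[1],-s*d[0]+c*d[1])
print('yaw tool',)
from scipy.spatial.transform import Rotation as Ro
print(Ro.from_quat(readout.sense()['tool_rot']).as_matrix().round(3))
E
python3 fit.py
```

```text
[ 5.22403488e+02  8.14440128e+00 -2.82793004e-02] [-0.2 -0.9 -0.9 -0.3 -0.4 -1.5  0.1 -0.1  0.  -0.2  0.8  1.   0.7 -1.5
  1.  -1.4]
button jig [   0.29891219 -126.26880543   77.08542468] [-0.  -1.3  1.   0.2] world [[ 519.1319635  -118.08236964   77.08542468]]
64 [[358.51915413 238.04484118]] [[317.27975225 199.82869178]]
71 [[358.66436109 237.66439704]] [[317.34361728 197.56871844]]
78 [[358.8109516  237.28032505]] [[317.40792589 195.29311738]]
tail world [525.33599812 215.34268687  28.        ] jig -2.927304376012665 207.1983591981172
yaw tool
[[ 0.973  0.231  0.   ]
 [ 0.231 -0.973  0.   ]
 [ 0.    -0.    -1.   ]]
```

```bash

cat > go.py <<'E'
import sys
from h import *
from scipy.spatial.transform import Rotation as Ro
v=np.load('v.npy'); c,s=np.cos(v[2]),np.sin(v[2])
def report(jx=None,jy=None,tip=None):
    st=readout.sense(); R=Ro.from_quat(st['tool_rot']); e=st['ee_pos']; d=e[:2]-v[:2]
    print('t',round(st['t'],2),'jig',np.round([c*d[0]+s*d[1],-s*d[0]+c*d[1],e[2]-11],1),'F',st['force'].round(1),'w',round(st['width'],3))
    if jx is not None:
        W=np.array([v[0]+c*jx-s*jy,v[1]+s*jx+c*jy,tip+11])
        want=Ro.from_matrix(np.array([[c,s,0],[s,-c,0],[0,0,-1]]))
        print('shift',R.inv().apply(W-e).round(1),'turn',(R.inv()*want).as_rotvec().round(3))
if __name__=='__main__': report(*map(float,sys.argv[1:]))
E
python3 go.py 0 -116 115
```

```text
t 1.45 jig [-354.2 -650.9  205.4] F [-0.1 -0.   0.5] w 0.999
shift [ 480.2 -425.3   90.5] turn [-0.    -0.     0.261]
```

```bash

python3 -m creep '[[0,[120,-106,0],[0,0,0.1]],[0,[240,-212,0],[0,0,0.2]],[0,[360,-319,0],[0,0,0.261]],[0,[420,-370,30],[0,0,0.261]],[0,[480,-425,50],[0,0,0.261]],[0,[480,-425,80],[0,0,0.261]],[0,[480,-425,90],[0,0,0.261]],[0,[480,-425,90],[0,0,0.261]]]'; python3 go.py 0 -116 115
```

```text
t: 2.45
ee_pos: [436.1, -226.7, 162.1]
tool_rot: [1.0, -0.014, 0.001, 0.0]
force: [1.3, 0.4, 0.4]
width: 0.188
t 2.45 jig [ -79.6 -237.2  151.1] F [1.3 0.4 0.4] w 0.188
shift [  79.6 -121.2   36.2] turn [ 0.001 -0.001 -0.   ]
```

```bash

python3 -m creep '[[0,[80,-121,10],[0,0,0]],[0,[80,-121,20],[0,0,0]],[0,[80,-121,36],[0,0,0]],[0,[80,-121,36],[0,0,0]],[0,[80,-121,36],[0,0,0]]]'; python3 go.py 0 -116 90
python3 - <<'E'
from h import *
p=eyes.get_image("side")
cv2.imwrite("pics/c.png",cv2.resize(p['img'][130:250,250:390],None,fx=5,fy=5,interpolation=cv2.INTER_CUBIC))
E
```

```text
t: 3.08
ee_pos: [517.5, -111.1, 126.6]
tool_rot: [1.0, -0.015, -0.0, 0.001]
force: [-0.5, -0.8, 0.2]
width: 0.005
t 3.08 jig [  -1.5 -119.3  115.6] F [-0.5 -0.8  0.2] w 0.005
shift [ 1.5 -3.4 25.6] turn [ 0.001  0.    -0.002]
```

View pics/c.png

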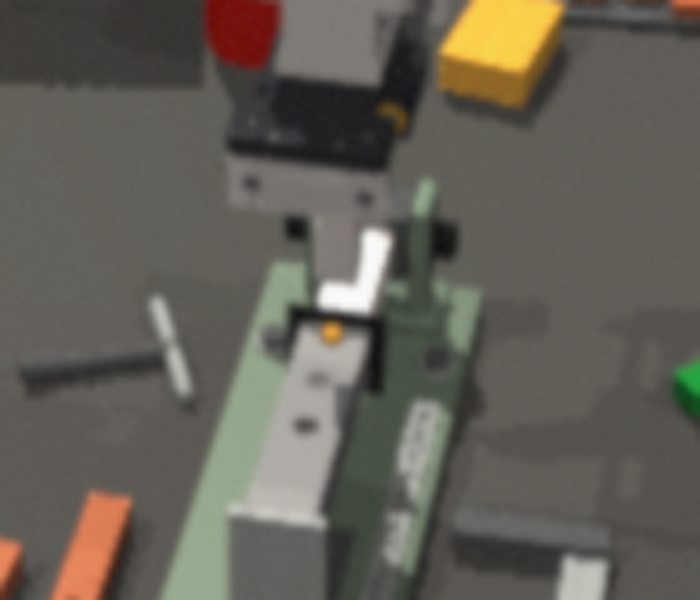

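The side crop shows the closed fingers over the end stop, tip at crop (335,283), with the button clear below at (331,332). I'll check that the tip projects where I expect.

```bash

python3 - <<'E'
from h import *
p=eyes.get_image("side"); q=eyes.get_image("top"); e=readout.sense()['ee_pos']
for dx,dy in((8,12.5),(-8,12.5),(-8,-12.5),(8,-12.5)): print(dx,dy,((proj(p,e+[dx,dy,-11])[0]-(250,130))*5).round(), ((proj(q,e+[dx,dy,-11])[0]-(320,200))*7).round())
cv2.imwrite("pics/d.png",np.hstack([cv2.resize(p['img'][170:205,295:345],None,fx=8,fy=8,interpolation=cv2.INTER_CUBIC),cv2.resize(q['img'][220:255,335:385],None,fx=8,fy=8,interpolation=cv2.INTER_CUBIC)]))
E
```

```text
8 12.5 [318. 292.] [230. 230.]
-8 12.5 [352. 296.] [231. 271.]
-8 -12.5 [360. 263.] [296. 270.]
8 -12.5 [326. 259.] [295. 229.]
```

View pics/d.png

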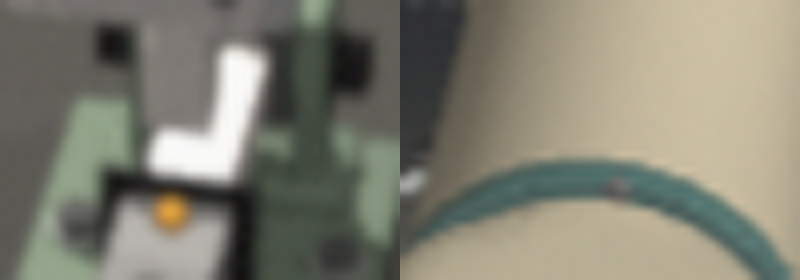

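The fingers look thinner at the tip than 25 mm, so I'll turn the tool a quarter. That puts the known 16 mm pad width along the jig.

```bash
python3 -c "
from rig import readout;print(readout.sense()['joint_positions'].round(2))"
```

```text
[ 0.1   0.58  0.09  1.94 -0.08  0.62 -1.36]
```

```bash
python3 -m creep '[[0,[1,2,0],[0,0,-0.18]],[0,[1,2,0],[0,0,-0.36]],[0,[1,2,0],[0,0,-0.54]],[0,[1,2,0],[0,0,-0.72]],[0,[1,2,0],[0,0,-0.9]],[0,[1,2,0],[0,0,-1.08]],[0,[1,2,0],[0,0,-1.26]],[0,[1,2,0],[0,0,-1.44]]]'
sed -i 's/\[\[c,s,0\],\[s,-c,0\],\[0,0,-1\]\]/[[-s,c,0],[c,s,0],[0,0,-1]]/' go.py
python3 go.py 0 -121.5 90
```

```text
t: 4.22
ee_pos: [518.8, -113.0, 126.8]
tool_rot: [0.76, 0.65, -0.0, 0.001]
force: [0.7, 0.2, 0.7]
width: 0.008
t 4.22 jig [  -0.2 -121.2  115.8] F [0.7 0.2 0.7] w 0.008
shift [-0.2  0.2 25.8] turn [ 0.001  0.001 -0.127]
```

```bash
python3 -m creep '[[0,[0,0,8],[0,0,-0.128]],[0,[0,0,16],[0,0,-0.128]],[0,[0,0,24],[0,0,-0.128]],[0,[0,0,26],[0,0,-0.128]],[0,[0,0,26],[0,0,-0.128]]]'
python3 go.py 0 -121.5 84
python3 - <<'E'
from h import *
p=eyes.get_image("side"); e=readout.sense()['ee_pos']
for dx,dy in((12.5,8),(-12.5,8),(0,8),(0,-8)): print(dx,dy,((proj(p,e+[dx,dy,-11])[0]-(290,165))*10).round())
cv2.imwrite("pics/e.png",cv2.resize(p['img'][165:215,290:350],None,fx=10,fy=10,interpolation=cv2.INTER_CUBIC))
E
```

```text
t: 4.85
ee_pos: [519.0, -111.4, 100.0]
tool_rot: [0.718, 0.696, -0.0, -0.0]
force: [-1.1, 0.3, 0.4]
width: 0.008
t 4.85 jig [  -0.  -119.6   89. ] F [-1.1  0.3  0.4] w 0.008
shift [-1.9  0.   5. ] turn [-0.     0.    -0.003]
12.5 8 [211. 309.]
-12.5 8 [317. 322.]
0 8 [264. 315.]
0 -8 [275. 272.]
```

View pics/e.png

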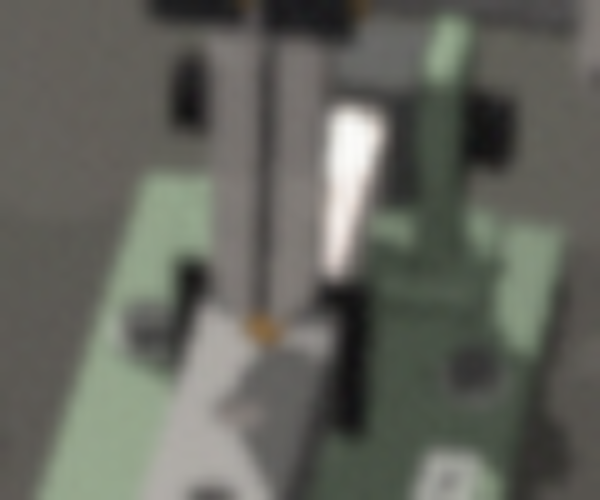

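```bash
python3 -m creep '[[0,[-2,0,2],[0,0,0]],[0,[-2,0,4],[0,0,0]],[0,[-2,0,6],[0,0,0]],[0,[-2,0,8],[0,0,0]],[0,[-2,0,8],[0,0,0]]]'
python3 go.py
```

```text
t: 5.52
ee_pos: [519.1, -113.5, 92.3]
tool_rot: [0.718, 0.696, 0.0, 0.0]
force: [-1.0, 0.6, 3.6]
width: 0.004
t 5.53 jig [ 1.000e-01 -1.217e+02  8.130e+01] F [-1.   0.6  3.6] w 0.004
```

```bash
python3 -m creep '[[0,[0,0,1],[0,0,0]],[0,[0,0,2],[0,0,0]],[0,[0,0,2],[0,0,0]]]'; python3 -m creep '[[0,[0,0,1],[0,0,0]],[0,[0,0,1],[0,0,0]]]'; python3 -m creep '[[0,[0,0,1],[0,0,0]],[0,[0,0,1],[0,0,0]]]'; python3 go.py
```

```text
t: 5.9
ee_pos: [519.1, -113.5, 90.2]
tool_rot: [0.718, 0.696, 0.0, 0.0]
force: [-1.1, -0.6, 3.9]
width: 0.004
t: 6.15
ee_pos: [519.1, -113.5, 89.2]
tool_rot: [0.718, 0.696, 0.0, 0.0]
force: [-0.7, -0.4, 3.5]
width: 0.004
t: 6.4
ee_pos: [519.1, -113.5, 88.2]
tool_rot: [0.718, 0.696, 0.0, 0.0]
force: [-0.4, 0.1, 4.1]
width: 0.006
t 6.4 jig [ 1.000e-01 -1.217e+02  7.720e+01] F [-0.4  0.1  4.1] w 0.006
```

```bash
python3 -m creep '[[0,[0,0,1],[0,0,0]],[0,[0,0,1],[0,0,0]]]'; python3 -m creep '[[0,[0,0,0.5],[0,0,0]],[0,[0,0,0.5],[0,0,0]]]';  python3 -m creep '[[0,[0,0,0.5],[0,0,0]],[0,[0,0,0.5],[0,0,0]]]'
```

```text
t: 6.65
ee_pos: [519.1, -113.5, 87.8]
tool_rot: [0.718, 0.696, -0.0, 0.0]
force: [-2.2, -0.4, 11.3]
width: 0.002
t: 6.9
ee_pos: [519.1, -113.5, 87.8]
tool_rot: [0.718, 0.696, -0.0, 0.0]
force: [-2.5, 0.4, 14.4]
width: 0.004
t: 7.15
ee_pos: [519.1, -113.5, 87.6]
tool_rot: [0.718, 0.696, -0.0, 0.001]
force: [-3.2, -0.4, 19.2]
width: 0.001
```

```bash
python3 -m creep '[[0,[0,0,-1],[0,0,0]],[0,[-1,0,-1],[0,0,0]],[0,[-2,0,-1],[0,0,0]],[0,[-2,0,-1],[0,0,0]]]'; python3 go.py;  python3 -m creep '[[0,[-1,0,0],[0,0,0]],[0,[-1,0,0],[0,0,0]]]'; python3 go.py
```

```text
t: 7.65
ee_pos: [519.1, -113.8, 87.9]
tool_rot: [0.718, 0.696, 0.001, -0.0]
force: [-2.6, 3.2, 11.1]
width: 0.001
t 7.65 jig [   0.2 -122.    76.9] F [-2.6  3.2 11.1] w 0.001
t: 7.9
ee_pos: [519.1, -114.4, 87.9]
tool_rot: [0.718, 0.697, 0.001, -0.0]
force: [-2.2, 3.7, 11.7]
width: 0.003
t 7.9 jig [   0.2 -122.6   76.9] F [-2.2  3.7 11.7] w 0.003
```

```bash
python3 -m creep '[[0,[-1,0,-0.2],[0,0,0]],[0,[-1,0,-0.2],[0,0,0]]]'; python3 -m creep '[[0,[-1,0,-0.2],[0,0,0]],[0,[-1,0,-0.2],[0,0,0]]]'; python3 -m creep '[[0,[-1,0,0],[0,0,0]],[0,[-1,0,0],[0,0,0]]]'
```

```text
t: 8.15
ee_pos: [519.1, -115.3, 87.9]
tool_rot: [0.718, 0.697, 0.001, -0.001]
force: [-1.1, 4.7, 10.1]
width: 0.005
t: 8.4
ee_pos: [519.2, -116.3, 87.9]
tool_rot: [0.718, 0.697, 0.001, -0.001]
force: [-0.8, 3.9, 7.6]
width: 0.005
t: 8.65
ee_pos: [519.3, -116.9, 87.9]
tool_rot: [0.717, 0.697, 0.001, -0.001]
force: [-1.4, 4.7, 7.5]
width: 0.005
```

```bash
python3 -m creep '[[0,[-1,0,0],[0,0,0]],[0,[-1,0,0],[0,0,0]]]'; python3 -m creep '[[0,[-1,0,0],[0,0,0]],[0,[-1,0,0],[0,0,0]]]'; python3 -m creep '[[0,[-1,0,0],[0,0,0]],[0,[-1,0,0],[0,0,0]]]'
```

```text
t: 8.9
ee_pos: [519.3, -117.5, 87.9]
tool_rot: [0.717, 0.697, 0.002, -0.001]
force: [-2.1, 5.5, 7.6]
width: 0.006
t: 9.15
ee_pos: [519.3, -118.0, 87.9]
tool_rot: [0.717, 0.697, 0.002, -0.001]
force: [-0.9, 6.2, 8.5]
width: 0.006
t: 9.4
ee_pos: [519.3, -118.2, 87.9]
tool_rot: [0.717, 0.697, 0.002, -0.001]
force: [-0.9, 7.2, 9.1]
width: 0.004
```

```bash
python3 -m creep '[[0,[-1,0,0],[0,0,0]],[0,[-2,0,0],[0,0,0]]]'; python3 -m creep '[[0,[-1,0,0],[0,0,0]],[0,[-1,0,0],[0,0,0]]]'; python3 -m creep '[[0,[-1,0,0],[0,0,0]],[0,[-1,0,0],[0,0,0]]]'
```

```text
t: 9.65
ee_pos: [519.3, -118.9, 87.9]
tool_rot: [0.717, 0.697, 0.003, -0.002]
force: [-1.0, 10.6, 7.7]
width: 0.004
t: 9.9
ee_pos: [519.1, -122.7, 87.9]
tool_rot: [0.717, 0.697, 0.001, -0.001]
force: [0.3, 3.5, 7.0]
width: 0.006
t: 10.15
ee_pos: [519.1, -124.6, 87.9]
tool_rot: [0.718, 0.696, 0.001, -0.0]
force: [-1.7, 2.9, 7.7]
width: 0.008
```

```bash
python3 -m creep '[[0,[-1,0,-1],[0,0,0]],[0,[-2,0,-2],[0,0,0]],[0,[-4,0,-2.5],[0,0,0]],[0,[-6,0,-2.5],[0,0,0]],[0,[-8,0,-2.5],[0,0,0]],[0,[-10,0,-2.5],[0,0,0]],[0,[-10,0,-2.5],[0,0,0]]]'; python3 go.py
```

```text
t: 11.02
ee_pos: [518.0, -137.6, 90.1]
tool_rot: [0.718, 0.696, -0.001, 0.0]
force: [0.1, 2.1, -1.8]
width: 0.005
t 11.03 jig [  -0.3 -145.8   79.1] F [ 0.1  2.1 -1.8] w 0.005
```

```bash
python3 -m creep '[[0,[-2,0,0],[0,0,0]],[0,[-4,0,0],[0,0,0]],[0,[-6,0,0],[0,0,0]],[0,[-6,0,0],[0,0,0]]]'; python3 go.py; python3 -m creep '[[0,[-1,0,0],[0,0,0]],[0,[-2,0,0],[0,0,0]],[0,[-2,0,0],[0,0,0]]]';  python3 -m creep '[[0,[-1,0,0],[0,0,0]],[0,[-1,0,0],[0,0,0]]]'; python3 go.py
```

```text
t: 11.52
ee_pos: [518.5, -144.1, 90.3]
tool_rot: [0.718, 0.696, -0.0, 0.001]
force: [0.8, -0.6, -1.0]
width: 0.005
t 11.53 jig [   0.4 -152.3   79.3] F [ 0.8 -0.6 -1. ] w 0.005
t: 11.9
ee_pos: [518.1, -144.7, 90.1]
tool_rot: [0.718, 0.696, -0.0, 0.0]
force: [0.1, 0.0, -0.3]
width: 0.008
t: 12.15
ee_pos: [518.1, -145.5, 90.1]
tool_rot: [0.718, 0.696, 0.0, 0.0]
force: [-0.1, 0.3, -0.6]
width: 0.003
t 12.15 jig [   0.  -153.7   79.1] F [-0.1  0.3 -0.6] w 0.003
```

```bash
python3 - <<'E'
from h import *
p=eyes.get_image("side"); v=np.load('v.npy'); c,s=np.cos(v[2]),np.sin(v[2])
for y in(-125,-157,-159,-165,-26): print(y,((proj(p,[v[0]-s*y,v[1]+c*y,77])[0]-(280,155))*8).round())
cv2.imwrite("pics/f.png",cv2.resize(p['img'][155:230,280:350],None,fx=8,fy=8,interpolation=cv2.INTER_CUBIC))
E
```

```text
-125 [299. 335.]
-157 [319. 268.]
-159 [320. 264.]
-165 [323. 252.]
-26 [233. 558.]
```

View pics/f.png

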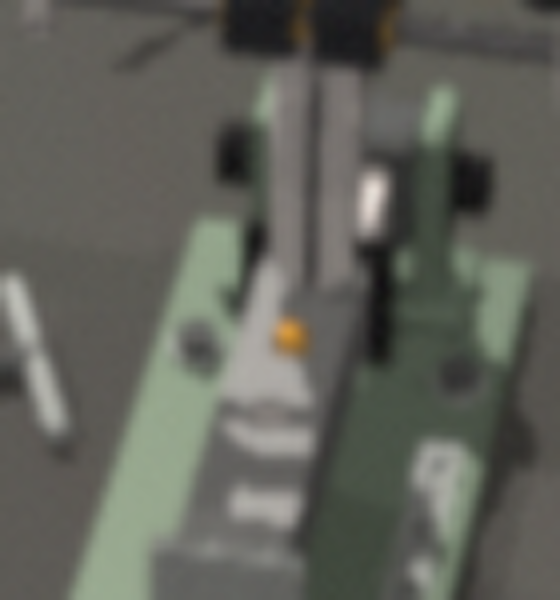

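The crop shows the button out at (290,335) in the next hole, with the third hole at (270,410) and the plate edge near row 545, as predicted for about 32 mm. Next I'll retreat and go behind the bar's tail.

```bash
python3 -m creep '[[0,[2,0,0],[0,0,0]],[0,[2,0,-20],[0,0,0]],[0,[2,0,-40],[0,0,0]],[0,[60,0,-40],[0,0,0]],[0,[120,0,-40],[0,0,0]],[0,[180,0,-40],[0,0,0]],[0,[240,0,-40],[0,0,0]],[0,[300,0,-40],[0,0,0]]]'; python3 go.py 0 230 60
```

```text
t: 13.2
ee_pos: [527.2, 156.4, 130.2]
tool_rot: [0.718, 0.696, 0.0, 0.0]
force: [1.4, 0.0, 0.6]
width: 0.005
t 13.2 jig [  0.6 148.4 119.2] F [1.4 0.  0.6] w 0.005
shift [81.6 -0.9 59.2] turn [ 0.     0.    -0.003]
```

```bash
python3 -m creep '[[0,[40,-1,0],[0,0,0]],[0,[82,-1,0],[0,0,0]],[0,[82,-1,20],[0,0,0]],[0,[82,-1,59],[0,0,0]],[0,[82,-1,59],[0,0,0]],[0,[82,-1,59],[0,0,0]]]'; python3 go.py 0 230 18
python3 - <<'E'
from h import *
p=eyes.get_image("side"); 
for z in (28,): print([(np.round(d['position'],1).tolist(),round(d['p'],2),np.round(onz(p,d['position'],z),0)[:2].tolist()) for d in spotter.tip_of(p,'bar_tail')[:4]])
print(proj(p,readout.sense()['ee_pos']+[0,0,-11]))
cv2.imwrite("pics/g.png",cv2.resize(p['img'][180:345,240:350],None,fx=3.6,fy=3.6,interpolation=cv2.INTER_CUBIC))
E
```

```text
t: 13.95
ee_pos: [529.3, 236.8, 71.9]
tool_rot: [0.718, 0.696, 0.0, 0.0]
force: [-0.8, -0.1, 0.8]
width: 0.007
t 13.95 jig [  0.4 228.8  60.9] F [-0.8 -0.1  0.8] w 0.007
shift [ 1.2 -0.4 42.9] turn [ 0.001 -0.001 -0.003]
[([444.0, 183.5], 0.96, [213.0, -289.0]), ([406.2, 408.1], 0.76, [279.0, 374.0]), ([372.5, 340.6], 0.64, [352.0, 237.0]), ([284.2, 319.7], 0.49, [532.0, 217.0])]
[[283.03322454 317.2812855 ]]
```

View pics/g.png

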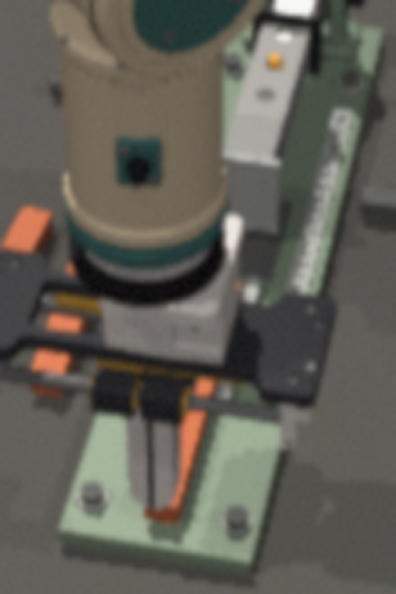

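The crop shows the fingers at (150,510) over the tail and the bar's tail at about (160,515). The button at (274,60) still stands out, the collar is shifted, and the tail lies about 10 mm nearer the robot's tube than the finger. I'll lower now.

```bash
python3 -m creep '[[0,[2,0,10],[0,0,0]],[0,[2,0,20],[0,0,0]],[0,[2,0,30],[0,0,0]],[0,[2,0,36],[0,0,0]],[0,[2,0,42],[0,0,0]],[0,[2,0,42],[0,0,0]],[0,[2,0,42],[0,0,0]]]'; python3 go.py; python3 -m creep '[[0,[-4,0,0],[0,0,0]],[0,[-8,0,0],[0,0,0]],[0,[-10,0,0],[0,0,0]],[0,[-12,0,0],[0,0,0]],[0,[-14,0,0],[0,0,0]],[0,[-16,0,0],[0,0,0]],[0,[-18,0,0],[0,0,0]],[0,[-20,0,0],[0,0,0]]]'; python3 go.py
```

```text
t: 14.92
ee_pos: [529.1, 238.5, 29.2]
tool_rot: [0.718, 0.696, 0.0, 0.0]
force: [-0.0, -0.4, -0.4]
width: 0.006
t 14.93 jig [2.000e-01 2.305e+02 1.820e+01] F [-0.  -0.4 -0.4] w 0.006
t: 15.92
ee_pos: [528.4, 218.7, 29.2]
tool_rot: [0.718, 0.696, 0.0, -0.0]
force: [-0.1, 3.7, -0.1]
width: 0.008
t 15.93 jig [1.000e-01 2.106e+02 1.820e+01] F [-0.1  3.7 -0.1] w 0.008
```

```bash
python3 -m creep '[[0,[-3,0,0],[0,0,0]],[0,[-6,0,0],[0,0,0]],[0,[-9,0,0],[0,0,0]],[0,[-12,0,0],[0,0,0]],[0,[-15,0,0],[0,0,0]],[0,[-18,0,0],[0,0,0]],[0,[-20,0,0],[0,0,0]],[0,[-22,0,0],[0,0,0]]]';python3 -m creep '[[0,[-3,0,0],[0,0,0]],[0,[-6,0,0],[0,0,0]],[0,[-9,0,0],[0,0,0]],[0,[-12,0,0],[0,0,0]],[0,[-15,0,0],[0,0,0]],[0,[-16,0,0],[0,0,0]],[0,[-17,0,0],[0,0,0]],[0,[-18,0,0],[0,0,0]]]'; python3 go.py
```

```text
t: 16.92
ee_pos: [527.7, 196.5, 29.1]
tool_rot: [0.718, 0.696, 0.0, -0.0]
force: [-0.3, 4.0, 1.8]
width: 0.004
t: 17.92
ee_pos: [527.1, 178.6, 29.1]
tool_rot: [0.718, 0.696, 0.0, -0.0]
force: [0.8, 3.4, 1.9]
width: 0.006
t 17.93 jig [-1.000e-01  1.705e+02  1.810e+01] F [0.8 3.4 1.9] w 0.006
```

```bash
python3 -m creep '[[0,[-1,0,0],[0,0,0]],[0,[-2,0,0],[0,0,0]],[0,[-3,0,0],[0,0,0]],[0,[-4,0,0],[0,0,0]],[0,[-5,0,0],[0,0,0]],[0,[-6,0,0],[0,0,0]],[0,[-6,0,0],[0,0,0]]]'; python3 -m creep '[[0,[-1,0,0],[0,0,0]],[0,[-1,0,0],[0,0,0]]]'; python3 -m creep '[[0,[-1,0,0],[0,0,0]],[0,[-1,0,0],[0,0,0]]]'; python3 -m creep '[[0,[-1,0,0],[0,0,0]],[0,[-1,0,0],[0,0,0]]]'; python3 go.py
```

```text
t: 18.8
ee_pos: [527.0, 172.9, 29.1]
tool_rot: [0.718, 0.696, 0.0, -0.0]
force: [0.0, 5.8, 3.5]
width: 0.005
t: 19.05
ee_pos: [527.0, 172.1, 29.1]
tool_rot: [0.718, 0.696, 0.001, -0.0]
force: [-0.1, 5.6, 3.3]
width: 0.003
t: 19.3
ee_pos: [527.0, 171.2, 29.1]
tool_rot: [0.718, 0.696, 0.001, -0.0]
force: [0.5, 6.2, 3.0]
width: 0.005
t: 19.55
ee_pos: [527.0, 170.8, 29.1]
tool_rot: [0.718, 0.696, 0.001, -0.0]
force: [0.1, 7.4, 3.0]
width: 0.005
t 19.55 jig [ -0.  162.8  18.1] F [0.1 7.4 3. ] w 0.005
```

```bash
python3 -m creep '[[0,[-1,0,0],[0,0,0]],[0,[-1,0,0],[0,0,0]]]'; python3 -m creep '[[0,[-1,0,0],[0,0,0]],[0,[-1,0,0],[0,0,0]]]'; python3 go.py
python3 - <<'E'
from h import *
q=eyes.get_image("top");p=eyes.get_image("side")
cv2.imwrite("pics/i.png",np.hstack([cv2.resize(p['img'][180:300,260:340],None,fx=5,fy=5,interpolation=cv2.INTER_CUBIC),cv2.resize(q['img'][195:285,260:380],None,fx=3.3,fy=6.6667,interpolation=cv2.INTER_CUBIC)]))
E
```

```text
t: 19.8
ee_pos: [527.0, 170.7, 29.2]
tool_rot: [0.718, 0.697, 0.002, -0.001]
force: [-0.2, 8.0, 3.2]
width: 0.005
t: 20.05
ee_pos: [527.0, 170.5, 29.2]
tool_rot: [0.717, 0.697, 0.002, -0.001]
force: [-0.7, 10.2, 1.5]
width: 0.004
t 20.05 jig [  0.  162.5  18.2] F [-0.7 10.2  1.5] w 0.004
```

View pics/i.png

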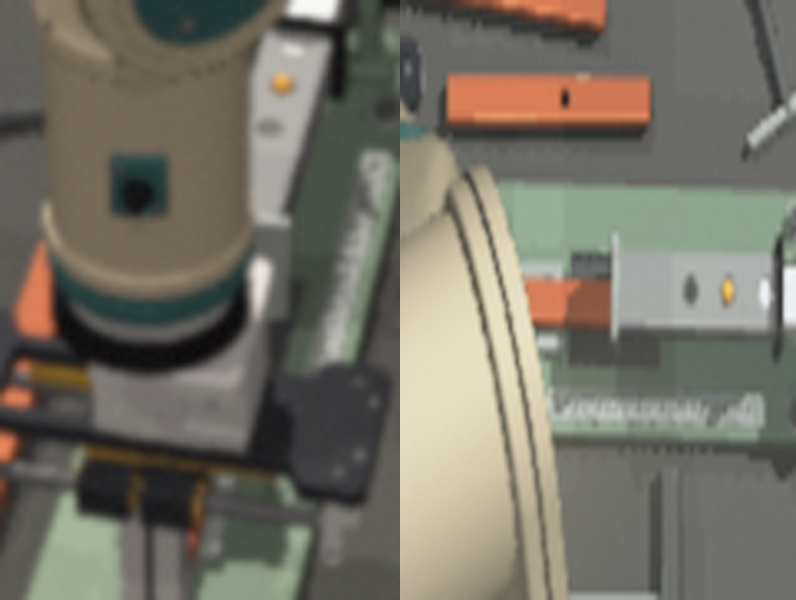

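The top view shows the bar meeting the stop plate at (612,305) and the button out in the middle hole at (728,290). Force rose with no travel, so the bar is butted. I'll back off, lift and check.

```bash
python3 -m creep '[[0,[4,0,0],[0,0,0]],[0,[10,0,0],[0,0,0]],[0,[20,0,0],[0,0,0]],[0,[25,0,-20],[0,0,0]],[0,[25,0,-60],[0,0,0]],[0,[60,0,-110],[0,0,0]],[0,[110,0,-150],[0,0,0]],[0,[160,0,-150],[0,0,0]]]'; python3 -m creep '[[0,[60,0,0],[0,0,0]],[0,[120,0,0],[0,0,0]],[0,[120,0,0],[0,0,0]],[0,[120,0,0],[0,0,0]]]'
python3 - <<'E'
from h import *
q=eyes.get_image("top");p=eyes.get_image("side");v=np.load('v.npy'); c,s=np.cos(v[2]),np.sin(v[2])
for n,k in(("top",q),("side",p)):
  for l,z in (("bar_end",20),("bar_tail",28)):
    for d in spotter.tip_of(k,l):
      W=onz(k,d['position'],z)[:2]-v[:2]; J=[c*W[0]+s*W[1],-s*W[0]+c*W[1]]
      if abs(J[0])<40: print(n,l,np.round(J,1),d['p'])
a=cv2.resize(q['img'][195:290,215:425],None,fx=3.8,fy=3.8,interpolation=cv2.INTER_CUBIC)
cv2.imwrite("pics/z.png",a)
b=np.array([0,154,28.]); J2=np.array([[0,154,28],[0,-26,28]])
for r in J2: print(((proj(q,[v[0]+c*r[0]-s*r[1],v[1]+s*r[0]+c*r[1],r[2]])[0]-(215,195))*3.8).round())
E
```

```text
t: 21.15
ee_pos: [533.5, 329.1, 182.6]
tool_rot: [0.719, 0.695, 0.003, 0.001]
force: [1.0, -0.5, 0.4]
width: 0.001
t: 21.65
ee_pos: [535.1, 446.2, 178.1]
tool_rot: [0.718, 0.696, -0.001, 0.001]
force: [0.5, -0.3, 0.5]
width: 0.009
top bar_end [  6.  -33.3] 0.55
top bar_tail [ -4.5 149. ] 0.92
top bar_tail [-15.8 -12.1] 0.42
side bar_end [  5.1 -31.8] 0.65
side bar_tail [  1.9 153.6] 0.7
side bar_tail [ 3.4 79.4] 0.42
[174. 167.]
[411. 170.]
```

View pics/z.png

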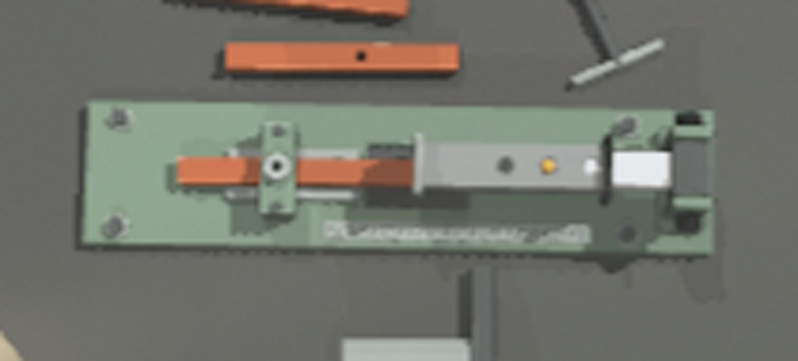

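The final crop shows the bar's tail at (176,170), against (174,167) predicted for contact. Its end meets the stop plate at (413,172), the button is out in the middle hole at (548,166), and the neighbouring things have not moved.

```bash
python3 -c "
from rig import job;print(job.close_job())"
```

```text
the job is handed in; nothing more can be done
None
```

The end stop is set one hole shorter, the copper bar is butted against the stop plate, and the job is handed in at about 22 s of robot time. It reported no verdict.

**What I did:** I pressed the button flush with the closed fingers and pushed the collar towards the bracket until the button popped up in the next hole. I then pushed the bar by its tail up to the stop plate, backed off and lifted clear. Wrist force readings between moves peaked at about 19 N when the fingers met the tube top. They were about 13 N as the tube broke loose and 10 N with the bar against the stop.

**Last checks:**
- **End stop:** the final picture shows the button out in the middle hole, and the tube and stop plate where a 32 mm travel puts them. I could not read the travel directly.
- **Bar:** it lies straight in the nest and its end meets the plate. Before I withdrew, the force rose while the bar barely moved, which fits it being seated. Its tail shows within about 1.5 mm of where contact should put it.
- **Disagreement:** the trained networks put the bar's end at jig y -32 to -33 mm, outside the allowed band. They put its tail at 149 mm from the top camera, but at 153.6 mm from the side, which fits contact. They were also a few millimetres off sideways, so I trusted the finger position, the contact force and the picture instead.
- **Other things:** the nearby drilled bars, the chuck key and the try square look unmoved. I did not check the hammer, oiler or brass block at the end, though the arm never came near them.

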